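# Line up the antenna set by height on the storage strip

### The arm

A 7-joint arm with a two-finger parallel gripper is mounted at the origin on a cart in front of the work surface, level with it; the furniture and walls round the work are solid. World frame = base frame: x ahead of the robot, y to its left, z up, the work surface at z = 0. Lengths are in m, angles in rad, forces in N, time in s.
With the tool pointing down it reaches from about 0.35 to 0.9 m from the base axis. Payload 7.2 kg.
Tool frame: the origin (TCP) lies midway between the tips of the shut fingers; the grasp point (between the pads) lies 19 mm behind it; z points along the fingers, y is the line along which they close (so a half turn about z gives the same grasp; the last joint's range is limited). The gripper opens to 85 mm and grips with 20 to 120 N. Pads are 22 mm wide; open, the fingers measure 114 mm over their backs; the gripper's body (76 mm by 85 mm) begins 54 mm behind the grasp point. The pads swing forward as they close: fully open they stand 13 mm farther back than shut.
Start: joints at [1.222, 0.411, -0.013, 1.596, 0.006, 1.134, -0.082], TCP at [0.173, -0.601, 0.231] pointing down, gripper open.
Joint ranges: [-2.95, 2.95], [-0.29, 1.99], [-1.47, 1.44], [0.14, 2.54], [-1.03, 4.17], [0.13, 1.85], [-2.86, 2.86]. Speed limits (rad/s): [2.39, 2.39, 3.01, 3.01, 3.14, 3.14, 3.14].

### API

Orientations are given as a unit quaternion [w, x, y, z].
In Python, from rig import observe, snapshot, get_calibration, hand_in gives the robot as it stands.
- The arm moves only by the tool drive_tool, never from a script. Its argument "targets" is a list of rows, each a list of 4 numbers: the shift along the tool's x, y, z in m, then the turn about the tool's z in degrees. A call has 1 to 5 rows; each row is the pose to reach, as a shift and turn from the pose commanded when the call began, along the tool's axes at that moment; what a row does not reach only later rows make up. A row lasts 1/8 s, in which the tool goes at most 62.5 mm and 10.7 degrees, less where a joint would pass 70% of its speed; a pose out of reach is approached as far as the arm can. A call with a gripper value outside its range is refused whole. "grip" is the finger opening in m, from 0 to 0.0854, set as the call begins (left out, the last holds). The fingers move at their own pace and stop on an object; "force" is the grip in N (left out, the last holds). Time passes only in rows, so rows that repeat a pose let the fingers close. It gives the time, the measured TCP pose, the force, the opening and the grip force at its end, in the units of the state.
- observe(): the state, without advancing time (a new reading comes with each control period).
- snapshot(name): name is "scene" or "top" or "wrist"; returns the picture (384x512x3 uint8, red, green, blue); there is no depth.
- get_calibration(name): a dict with "fx", "fy", "cx", "cy" (pixels), "D" ([k1, k2, p1, p2, k3] as OpenCV has them; the pictures are not rectified), "position" and "attitude" of the camera in the world. Camera axes: x right, y down, z forward; pixel columns grow to the right and rows downward; lengths in m; the calibration is good to about 2 mm. A picture is of the moment at which its call begins: read the wrist's pose just before it. get_calibration takes no time and is no camera call; for the wrist camera it gives the pose at the moment of the call.
- hand_in(): hands the job in; it is judged then, once.
The state is a dict: "time": time; "q": joint angles; "joint_velocities": joint speeds; "joint_efforts": joint torques, N m; "eef_pos": TCP position; "eef_rot": TCP orientation; "contact_force": force on the tool from outside, world axes, zero at the start; "torque": the same for the moment, N m; "finger_gap": opening from 0.0 (shut) to 1.0 (fully open); "finger_force": force on a finger pad.
Only numpy, scipy, OpenCV 4.12 (cv2) and the standard library are available. Lean on these libraries where they do the work, as an engineer would, in place of code of your own. Each camera call takes 0.05 s, during which the arm holds its last target. There are 200 camera calls.

### The job

Line up the four loose waveguide and antenna pieces standing on the worktop (the short white waveguide and the three black horns in the loose row just beyond the aluminium strip, not the ones stored at the back) in order of height on the four cork pads of the strip: the shortest on the pad beside the knob-headed stop post, then taller and taller, the tallest at the far end. Stand each one upright in the middle of its pad, and do not topple any piece on the way.

Things in the scene. Friction and masses are not known exactly. Their poses are not given: they have to be found in the camera images.
- white_guide: Short white waveguide piece, 54 mm tall: a square flange 34x34 mm at the bottom (0 to 6 mm up) and another at the top (46 to 52 mm up), with a 10x18 mm (x, y) tube between; small bolt heads on top. 90 g. Origin at the centre of its underside, z up, flange sides along x and y. The top flange's sides can be gripped from above.
- horn_short: Black pyramidal horn antenna standing on its mouth, 102 mm tall, mouth 40x46 mm (x, y). Origin at the centre of its underside, z up. Square flanges near the top: one 28x28 mm from 78 to 90 mm up, one 24x24 mm on top. 110 g; flange sides along x and y; grip the 28 mm flange from above. A wider collar (32x38 mm) lies 58 to 63 mm up. Small brass connector near the top.
- horn_middle: Black pyramidal horn antenna standing on its mouth, 147 mm tall, mouth 46x50 mm (x, y). Origin at the centre of its underside, z up. Square flanges near the top: one 28x28 mm from 111 to 123 mm up, one 24x24 mm on top. 150 g; flange sides along x and y; grip the 28 mm flange from above. A wider collar (32x38 mm) lies 85 to 90 mm up. Small brass connector near the top.
- horn_tall: Black pyramidal horn antenna standing on its mouth, 202 mm tall, mouth 60x66 mm (x, y). Origin at the centre of its underside, z up. Square flanges near the top: one 50x50 mm from 152 to 164 mm up, one 40x40 mm on top. 260 g; flange sides along x and y; grip the 50 mm flange from above. A collar (34x42 mm) lies 117 to 122 mm up. Small brass connector near the top.
- stop_post: Round black knob-headed post, 26 mm across and 60 mm tall, on a 34 mm square dark steel foot. Fixed on one end of the strip (which end varies), 77 mm from the nearest pad's centre; the row begins there. The other end has only a low flat steel bar. Origin at the centre of its foot's underside, 6 mm above the worktop.
- pad_1: Fixed square cork pad, 74x74x3 mm, one of four alike in a straight row at 85 mm centres on a flat aluminium strip (460x94x6 mm) on the worktop; number 1 of 4 counted from the robot's left (+y). Origin at the centre of its underside, 6 mm above the worktop; its top is 9 mm above the worktop. x across the strip (away from the robot), y along the strip, z up.
- pad_2: Fixed square cork pad, 74x74x3 mm, one of four alike in a straight row at 85 mm centres on a flat aluminium strip (460x94x6 mm) on the worktop; number 2 of 4 counted from the robot's left (+y). Origin at the centre of its underside, 6 mm above the worktop; its top is 9 mm above the worktop. x across the strip (away from the robot), y along the strip, z up.
- pad_3: Fixed square cork pad, 74x74x3 mm, one of four alike in a straight row at 85 mm centres on a flat aluminium strip (460x94x6 mm) on the worktop; number 3 of 4 counted from the robot's left (+y). Origin at the centre of its underside, 6 mm above the worktop; its top is 9 mm above the worktop. x across the strip (away from the robot), y along the strip, z up.
- pad_4: Fixed square cork pad, 74x74x3 mm, one of four alike in a straight row at 85 mm centres on a flat aluminium strip (460x94x6 mm) on the worktop; number 4 of 4 counted from the robot's left (+y). Origin at the centre of its underside, 6 mm above the worktop; its top is 9 mm above the worktop. x across the strip (away from the robot), y along the strip, z up.
Not all that is in view belongs to the job. What is shaped like the white_guide but blue or orange is not meant.

How it is judged:
By the outcome, as a careful person would: the job done as asked, in the order asked, and still so for the second after the job is handed in, with the robot touching nothing.
It also fails if it takes over 128 s, if anything falls off the work surface, if the arm or the gripper's body presses on something with over 40 N, if the wrist force passes 120 N, or if a joint passes its speed limit or range.

## Working session

There is one attempt and no reset: what is moved stays moved. The work goes in short steps, Python scripts to look and compute and a tool call to move; the robot and the scene stay as the last step left them, time stands still between calls to the robot, and variables do not carry over. Pictures are saved under pics/ and viewed, at most 14 in all, crops included, and the job is handed in when it is done.

Besides the shell and the picture viewer there is one more tool, called after "Request:" as name([rows], argument=value, ...), one row to a line, values as JSON. drive_tool: Moves the arm, as the interface text tells. Its arguments: {"type":"object","properties":{"targets":{"type":"array","items":{"type":"array","items":{"type":"number"}}},"grip":{"type":"number"},"force":{"type":"number"}},"required":["targets"]}

```bash
mkdir -p pics; cat > h.py <<'E'
import numpy as np,cv2
from rig import observe,snapshot,get_calibration,hand_in
from scipy.spatial.transform import Rotation as R
def rot(q): return R.from_quat([q[1],q[2],q[3],q[0]]).as_matrix()
def cam(n):
    c=get_calibration(n); K=np.array([[c['fx'],0,c['cx']],[0,c['fy'],c['cy']],[0,0,1.]])
    A=np.array(c['attitude']); A=rot(A) if A.size==4 else A
    return K,np.array(c['D'],float),np.array(c['position']),A
def ray(C,uv):
    K,D,p,A=C; n=cv2.undistortPoints(np.array(uv,float).reshape(-1,1,2),K,D).reshape(-1,2)
    return p,np.c_[n,np.ones(len(n))]@A.T
def onz(C,uv,z):
    p,d=ray(C,uv); return p+d*((z-p[2])/d[:,2])[:,None]
def proj(C,X):
    K,D,p,A=C; X=(np.array(X,float).reshape(-1,3)-p)@A
    return cv2.projectPoints(X,np.zeros(3),np.zeros(3),K,D)[0].reshape(-1,2)
def save(n,im): cv2.imwrite('pics/'+n+'.png',im[:,:,::-1])
E
python3 - <<'E'
from h import *
for n in ('scene','top'):
    im=snapshot(n); np.save(n,im); save(n,im); print(n,get_calibration(n))
s=observe(); print({k:s[k] for k in('time','eef_pos','eef_rot','finger_gap')})
a=np.hstack([np.load('scene.npy')])
E
```

```text
scene {'fx': 444.59427341890296, 'fy': 444.59427341890296, 'cx': 261.7381233840334, 'cy': 189.1161339461227, 'D': array([-0.12037509,  0.        ,  0.        ,  0.        ,  0.        ]), 'position': array([-0.29784331, -0.42833729,  0.50866852]), 'attitude': array([-0.459414  ,  0.72811484, -0.4317105 ,  0.26909775])}
top {'fx': 356.4459176967541, 'fy': 356.4459176967541, 'cx': 249.01336947869964, 'cy': 191.91374130393382, 'D': array([0.02669145, 0.        , 0.        , 0.        , 0.        ]), 'position': array([0.47869365, 0.02533235, 0.93148582]), 'attitude': array([-0.02668679,  0.7115529 , -0.70097931,  0.04010356])}
{'time': 0.1, 'eef_pos': array([ 0.1730519 , -0.60010856,  0.23053559]), 'eef_rot': array([-7.18350288e-04,  9.90159682e-01,  1.39940234e-01, -1.36735701e-04]), 'finger_gap': 0.9990121849588707}
```

View pics/scene.png

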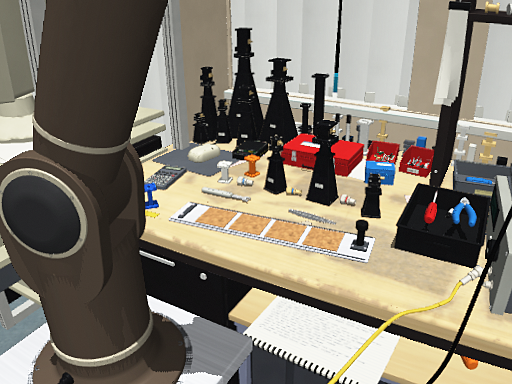

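View pics/top.png

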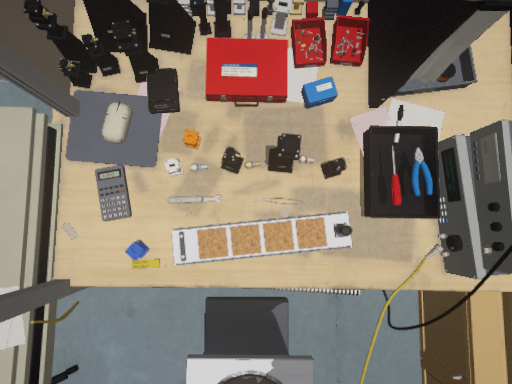

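The scene view shows the knob post at the right (−y) end of the strip at about (361,235). The white guide is at (225,172), with horns at (275,172), (322,165) and (372,195). In the top view these are the white guide at (173,166), horns at (232,160), (285,153) and (333,168), the cork pads at (212,243) to (311,234), and the post at (343,230). The orange (191,139) and blue (137,250) lookalikes are not meant, and neither are the black horns stored at the back. I'll confirm this in one enlarged crop.

```bash
python3 - <<'E'
from h import *
a=np.load('top.npy'); b=np.load('scene.npy')
A=cv2.resize(a[125:275,155:355],None,fx=4,fy=4,interpolation=cv2.INTER_CUBIC)[:600]
save('topcrop',A)
B=cv2.resize(b[110:260,200:400],None,fx=4,fy=4,interpolation=cv2.INTER_CUBIC); save('scenecrop',B)
C=cam('top')
hsv=cv2.cvtColor(a,cv2.COLOR_RGB2HSV)
m=cv2.inRange(hsv,(5,110,90),(20,255,230)); m[:205]=0;m[275:]=0
m=cv2.morphologyEx(m,cv2.MORPH_CLOSE,np.ones((3,3)))
for c in cv2.findContours(m,0,2)[0]:
    if cv2.contourArea(c)<300: continue
    r=cv2.minAreaRect(c); bx=onz(C,cv2.boxPoints(r),.009)
    print(r,onz(C,[r[0]],.009)[0].round(4),bx[:,:2].round(4).tolist())
E
```

```text
((212.25820922851562, 242.84019470214844), (27.432329177856445, 26.979652404785156), 84.80557250976562) [0.4339 0.1006 0.009 ] [[0.465, 0.1389], [0.4722, 0.0703], [0.403, 0.0625], [0.3961, 0.1306]]
((245.240478515625, 239.5247344970703), (27.257614135742188, 26.925785064697266), 84.5596694946289) [0.4434 0.0164 0.009 ] [[0.4742, 0.0547], [0.4818, -0.0143], [0.4128, -0.0217], [0.4055, 0.0467]]
((278.0693054199219, 236.19308471679688), (27.065013885498047, 26.76650047302246), 84.2894058227539) [ 0.453  -0.0679  0.009 ] [[0.4836, -0.0299], [0.4914, -0.0987], [0.4227, -0.1058], [0.415, -0.0375]]
((310.70733642578125, 232.86585998535156), (27.055727005004883, 26.83486557006836), 83.6598129272461) [ 0.4628 -0.1521  0.009 ] [[0.4929, -0.1138], [0.5016, -0.183], [0.4328, -0.1902], [0.4243, -0.1215]]
```

View pics/topcrop.png

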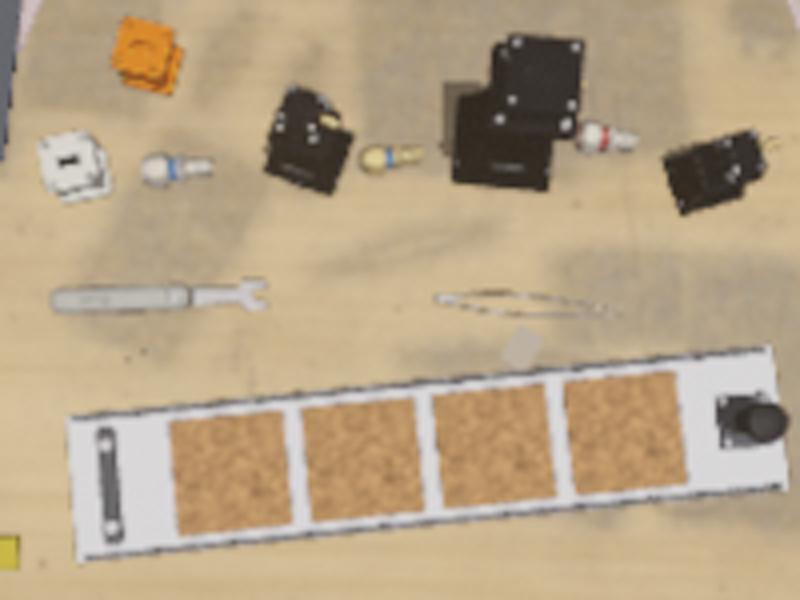

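View pics/scenecrop.png

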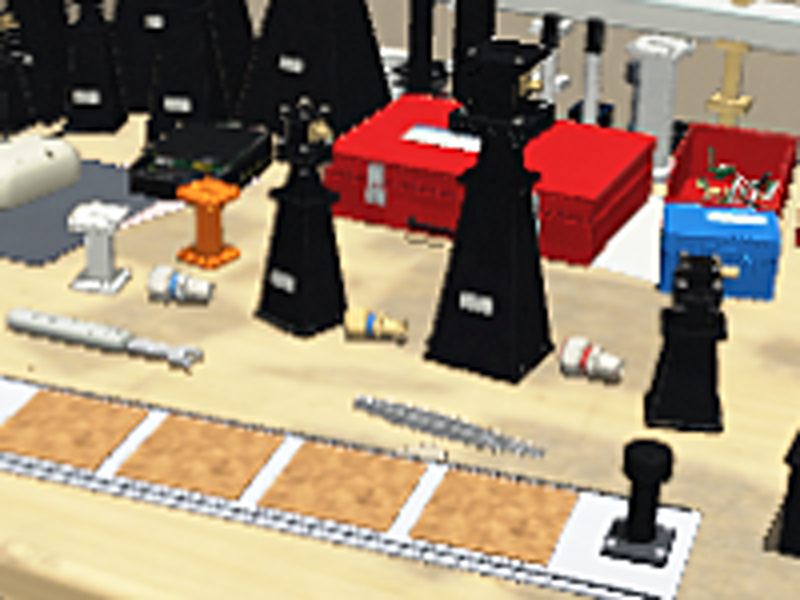

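The crops confirm it: the white guide, horn_middle (crop 305,140), horn_tall (515,110) and horn_short (710,170) stand in the loose row. So pad_4 takes the white guide, pad_3 the short horn, pad_2 the middle and pad_1 the tall. Next, rough positions and the wrist camera geometry.

```bash
python3 - <<'E'
from h import *
C=cam('top')
f=lambda p:(np.array(p,float)+.5)/4-.5+[155,125]
for n,p,z in [('white top',[(70,160)],.052),('mid front',[(265,175),(332,193)],0),('mid top',[(305,120)],.135),
 ('tall front',[(452,184),(548,190)],0),('tall top',[(515,35),(583,42)],.2),('short front',[(684,213),(748,192)],0),('short top',[(745,152)],.1),('short left',[(665,155)],0.005)]:
    print(n,onz(C,f(p),z)[:,:2].round(3).tolist())
s=observe(); W=cam('wrist'); T=rot(s['eef_rot'])
print('wrist',W[0].round(1).tolist(),W[1],'pos in tool',T.T@(W[2]-s['eef_pos']),(T.T@W[3]).round(3).tolist())
P=np.array([[.4339,.1006],[.4434,.0164],[.453,-.0679],[.4628,-.1521]])
d=P[3]-P[0]; print('strip dir deg (pad4-pad1)',np.degrees(np.arctan2(d[1],d[0])))
E
```

```text
white top [[0.627, 0.201]]
mid front [[0.628, 0.083], [0.617, 0.039]]
mid top [[0.638, 0.053]]
tall front [[0.624, -0.04], [0.621, -0.104]]
tall top [[0.673, -0.058], [0.669, -0.094]]
short front [[0.608, -0.194], [0.622, -0.236]]
short top [[0.631, -0.207]]
short left [[0.645, -0.18]]
wrist [[323.6, 0.0, 253.1], [0.0, 323.6, 198.0], [0.0, 0.0, 1.0]] [0.01049189 0.         0.         0.         0.        ] pos in tool [ 0.0685595   0.00019532 -0.14185532] [[-0.0, -0.963, -0.269], [1.0, -0.0, 0.001], [-0.001, -0.269, 0.963]]
strip dir deg (pad4-pad1) -83.47572206553507
```

Request:
drive_tool([
  [0,0,-0.06,0],
  [0.03,-0.025,-0.12,0],
  [0.447,-0.372,-0.12,9.6],
  [0.447,-0.372,-0.12,9.6],
  [0.447,-0.372,-0.12,9.6],
], grip=0.0854, force=30)

```text
time: 0.72
eef_pos: [0.2983, -0.4152, 0.3462]
eef_rot: [-0.0, 0.998, 0.057, -0.0]
contact_force: [0.9, -0.4, -0.1]
finger_gap: 1.004
finger_force: 0.0
```

Request:
drive_tool([
  [0.232,-0.25,0.046,0],
  [0.232,-0.25,0.046,0],
  [0.232,-0.25,0.046,0],
  [0.232,-0.25,0.046,0],
  [0.232,-0.25,0.046,0],
])

```text
time: 1.35
eef_pos: [0.4819, -0.1661, 0.3042]
eef_rot: [0.0, 0.998, 0.056, 0.0]
contact_force: [1.2, -0.9, 0.6]
finger_gap: 0.999
finger_force: 0.0
```

Request:
drive_tool([
  [0.035,-0.035,0,0],
  [0.035,-0.035,0,0],
  [0.035,-0.035,0,0],
])

```text
time: 1.72
eef_pos: [0.5115, -0.1296, 0.3041]
eef_rot: [0.0, 0.998, 0.057, -0.001]
contact_force: [0.0, -0.2, -0.3]
finger_gap: 0.998
finger_force: 0.0
```

```bash
python3 - <<'E'
from h import *
s=observe(); W=cam('wrist'); im=snapshot('wrist')
np.savez('w1',im=im,K=W[0],D=W[1],p=W[2],A=W[3]); print(s['eef_pos'],s['joint_velocities'].round(3),W[2])
save('w1',cv2.resize(im,None,fx=1.5,fy=1.5,interpolation=cv2.INTER_CUBIC))
E
```

```text
[ 0.51153484 -0.12961958  0.30405312] [ 0.02  -0.011  0.015  0.003 -0.001 -0.     0.001] [ 0.5798639  -0.12193541  0.4458333 ]
```

View pics/w1.png

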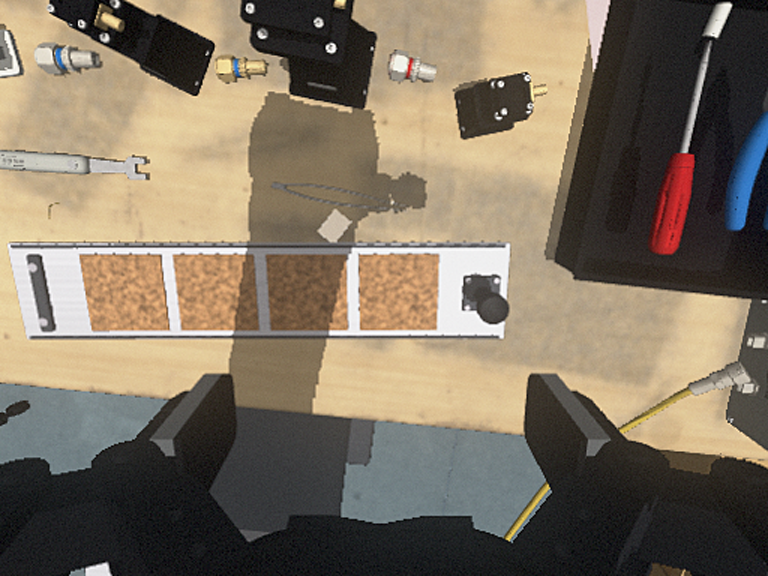

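The wrist view shows the strip level in the picture, the short horn at (495,105) and the tall one at (325,55), with the row cut off at the top. I'll shift forward and centre on the row.

Request:
drive_tool([
  [0.1,-0.12,0,0],
  [0.1,-0.12,0,0],
  [0.1,-0.12,0,0],
  [0.1,-0.12,0,0],
  [0.1,-0.12,0,0],
])

```text
time: 2.4
eef_pos: [0.5973, -0.0008, 0.3044]
eef_rot: [0.001, 0.998, 0.055, -0.0]
contact_force: [-1.1, -0.5, -0.7]
finger_gap: 0.997
finger_force: 0.0
```

```bash
python3 - <<'E'
from h import *
s=observe(); W=cam('wrist'); im=snapshot('wrist')
np.savez('w2',im=im,K=W[0],D=W[1],p=W[2],A=W[3]); print(s['eef_pos'],abs(s['joint_velocities']).max(),W[2])
save('w2',cv2.resize(im[40:240,60:460],None,fx=2,fy=2,interpolation=cv2.INTER_CUBIC))
E
```

```text
[ 0.5973167  -0.00082173  0.30436476] 0.012052504874680795 [0.66558026 0.00683442 0.44616896]
```

View pics/w2.png

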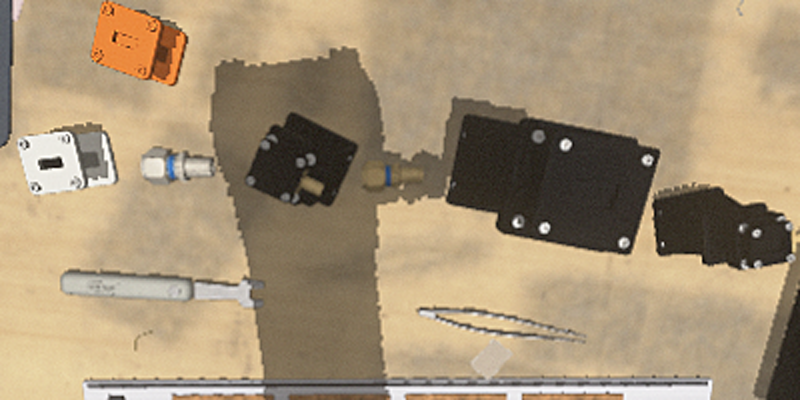

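The picture shows, in crop pixels: the white top flange with corners (18,137), (79,130), (90,187), (31,196); horn_middle at (303,160) with its connector toward the lower side; horn_tall's top bolts at (566,145), (648,160), (624,243), (544,228); and horn_short's top bolts near (743,228) to (793,257). I'll make a brightened 4× montage of the middle and short horns from both views for precise corners.

```bash
python3 - <<'E'
from h import *
a=np.load('w2.npz')['im'];b=np.load('w1.npz')['im']
g=lambda im,x,y:cv2.resize((255*(im[y:y+60,x:x+80]/255.)**.45).astype(np.uint8),None,fx=5,fy=5,interpolation=cv2.INTER_CUBIC)
# w2 middle, w2 short, w1 short, w2 tall-left
m=np.vstack([np.hstack([g(a,175,90),g(a,380,125)]),np.hstack([g(b,295,40),g(b,160,0)])])
save('mont',m)
E
```

```text
(no output)
```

View pics/mont.png

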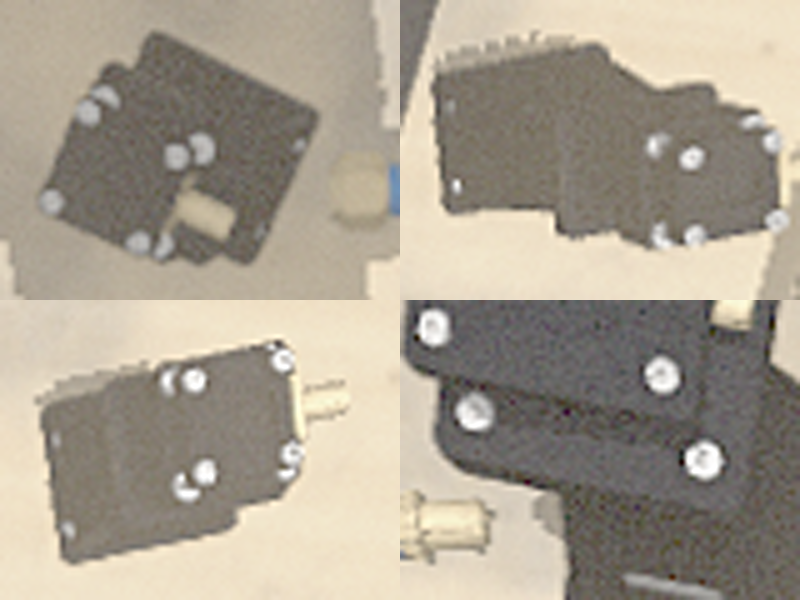

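```bash
cat > m.py <<'E'
from h import *
def L(n): z=np.load(n+'.npz'); return z['K'],z['D'],z['p'],z['A']
w1,w2=L('w1'),L('w2')
f=lambda p,s,o:(np.array(p,float)+.5)/s-.5+np.array(o)
M={'white':(w2,f([(18,137),(79,130),(90,187),(31,196)],2,(60,40)),.052),
'tall':(w2,f([(566,145),(648,160),(624,243),(544,228)],2,(60,40)),.201),
'mid':(w2,f([(88,112),(178,156),(140,243),(51,202)],5,(175,90)),.146),
'midbase':(w2,f([(155,32),(318,110),(250,265)],5,(175,90)),.0),
'short1':(w1,f([(195,80),(283,60),(292,153),(205,172)],5,(295,40)),.101),
'short1base':(w1,f([(42,105),(72,262)],5,(295,40)),.0),
'short2':(w2,f([(292,157),(372,142),(378,220),(295,236)],5,(380,125)),.101),
'short2base':(w2,f([(35,72),(45,210)],5,(380,125)),.0),
'tallbase':(w2,f([(463,115),(446,203)],2,(60,40)),.0),
}
if __name__=='__main__':
    for n,(c,uv,z) in M.items():
        X=onz(c,uv,z)[:,:2]; e=np.diff(X,axis=0)
        print(n,'c',X.mean(0).round(4),'ang',np.degrees(np.arctan2(e[:,1],e[:,0])).round(1),'len',(np.linalg.norm(e,axis=1)*1e3).round(1),'mid02',(X[[0,2]].mean(0).round(4) if len(X)>2 else X.round(4).tolist()))
    # pads in w1
    im=np.load('w1.npz')['im']; hsv=cv2.cvtColor(im,cv2.COLOR_RGB2HSV)
    m=cv2.inRange(hsv,(5,100,40),(20,255,255)); k=m.copy(); k[:]=0; k[163:226,45:300]=m[163:226,45:300]
    k=cv2.morphologyEx(k,cv2.MORPH_OPEN,np.ones((5,5)))
    for c in cv2.findContours(k,0,2)[0]:
        if cv2.contourArea(c)>800:
            r=cv2.minAreaRect(c); print('pad',onz(w1,cv2.boxPoints(r),.009)[:,:2].mean(0).round(4),np.round(r[1],1))
    print(observe()['q'].round(3))
E
python3 m.py
```

```text
white c [0.6282 0.1992] ang [ -77.3 -169.7  104.9] len [36.2 32.7 36.2] mid02 [0.6285 0.1993]
tall c [ 0.6529 -0.0735] ang [-93.7 175.8  85.8] len [31.  31.3 31.4] mid02 [ 0.6529 -0.0736]
mid c [0.6445 0.0545] ang [-109.5  160.5   71.5] len [17.6 17.2 17.5] mid02 [0.6446 0.0545]
midbase c [0.6489 0.0446] ang [-108.5  161.3] len [46.9 45.1] mid02 [0.6442 0.0544]
short1 c [ 0.6317 -0.2063] ang [ -71.6 -162.8  108.1] len [17.4 17.3 17.4] mid02 [ 0.6317 -0.2063]
short1base c [ 0.6255 -0.1862] ang [-159.5] len [39.2] mid02 [[0.6439, -0.1793], [0.6072, -0.193]]
short2 c [ 0.6318 -0.2063] ang [ -72.8 -159.9  107.7] len [16.7 17.3 17.6] mid02 [ 0.6319 -0.2064]
short2base c [ 0.6259 -0.1849] ang [-163.2] len [38.6] mid02 [[0.6444, -0.1793], [0.6075, -0.1905]]
tallbase c [ 0.655 -0.041] ang [176.7] len [58.1] mid02 [[0.684, -0.0426], [0.626, -0.0393]]
pad [ 0.4645 -0.153 ] [49. 51.]
pad [ 0.4548 -0.0676] [49. 52.]
pad [0.4453 0.0162] [49. 55.]
pad [0.4358 0.1004] [49. 57.]
[ 0.251  0.35  -0.444  1.542  0.155  1.286 -1.674]
```

Poses agree between both views: white (0.628, 0.199), yaw 12.5°; middle (0.644, 0.0545), −19°; tall (0.653, −0.0735), −4°; short (0.632, −0.206), +18°. I'll grip each piece across its x, clear of the connectors, starting with the white guide.

Request:
drive_tool([
  [0.0534,-0.1952,0.09,53],
  [0.0534,-0.1952,0.09,53],
  [0.0534,-0.1952,0.09,53],
  [0.0534,-0.1952,0.09,53],
  [0.0534,-0.1952,0.09,53],
], grip=0.07)

```text
time: 3.08
eef_pos: [0.6275, 0.2031, 0.2125]
eef_rot: [0.0, 0.919, -0.395, -0.002]
contact_force: [0.0, -0.2, -0.3]
finger_gap: 0.82
finger_force: 0.0
```

Request:
drive_tool([
  [0,0,0,10.5],
  [0,0,0,20.8],
  [0,0,0,31],
  [0,0,0,31],
])

```text
time: 3.58
eef_pos: [0.6271, 0.1963, 0.2094]
eef_rot: [0.006, 0.796, -0.605, -0.006]
contact_force: [0.0, -0.5, -3.1]
finger_gap: 0.819
finger_force: 0.0
```

```bash
cat >> h.py <<'E'
def go(x,y,z,yaw):
    s=observe(); p=s['eef_pos']; T=rot(s['eef_rot']); cy=np.degrees(np.arctan2(T[1,0],T[0,0]))
    print('t',round(s['time'],2),'tcp',p.round(4),'yaw',round(cy,2),'q7',round(s['q'][6],2),'shift',(T.T@(np.array([x,y,z])-p)).round(4),'turn',round((cy-yaw+180)%360-180,1))
E
python3 -c "
from h import *
go(.6284,.1992,.028,-77.5)"
```

```text
t 3.58 tcp [0.6271 0.1963 0.2094] yaw -74.52 q7 -2.85 shift [-0.0021 -0.0051  0.1813] turn 3.0
```

Joint 7 is at its limit, since a positive turn lowers it. The half-turned grasp is equivalent, so I'll turn back by 177°.

Request:
drive_tool([
  [0,0,0,-10.5],
  [0,0,0,-21],
  [0,0,0,-31.5],
  [0,0,0,-42],
  [0,0,0,-52.5],
])

```text
time: 4.2
eef_pos: [0.6271, 0.1965, 0.2089]
eef_rot: [0.003, 0.983, -0.186, -0.009]
contact_force: [0.0, -0.2, -0.8]
finger_gap: 0.821
finger_force: 0.0
```

Request:
drive_tool([
  [0,0,0,-10.5],
  [0,0,0,-21],
  [0,0,0,-31.5],
  [0,0,0,-42],
  [0,0,0,-52.5],
])

```text
time: 4.82
eef_pos: [0.6271, 0.1964, 0.2089]
eef_rot: [-0.001, 0.963, 0.268, -0.009]
contact_force: [0.2, -0.2, -1.1]
finger_gap: 0.819
finger_force: 0.0
```

Request:
drive_tool([
  [0,0,0,-10.5],
  [0,0,0,-21],
  [0,0,0,-31.5],
  [0,0,0,-42],
  [0,0,0,-52.5],
])

```text
time: 5.45
eef_pos: [0.6271, 0.1963, 0.2088]
eef_rot: [-0.005, 0.746, 0.666, -0.008]
contact_force: [-0.8, -0.3, 0.1]
finger_gap: 0.814
finger_force: 0.0
```

Request:
drive_tool([
  [0,0,0,-10.5],
  [0,0,0,-18],
  [0,0,0,-18],
])

```text
time: 5.82
eef_pos: [0.6271, 0.1965, 0.2088]
eef_rot: [-0.006, 0.635, 0.773, -0.007]
contact_force: [0.2, 1.2, -0.5]
finger_gap: 0.817
finger_force: 0.0
```

```bash
python3 -c "
from h import *
go(.6284,.1992,.028,102.5)"
```

```text
t 5.83 tcp [0.6271 0.1965 0.2088] yaw 101.2 q7 -0.14 shift [0.0024 0.0051 0.1807] turn -1.3
```

Request:
drive_tool([
  [0.0024,0.0051,0.05,-1.3],
  [0.0024,0.0051,0.1,-1.3],
  [0.0024,0.0051,0.14,-1.3],
  [0.0024,0.0051,0.17,-1.3],
  [0.0024,0.0051,0.1807,-1.3],
])

```text
time: 6.45
eef_pos: [0.627, 0.1999, 0.0257]
eef_rot: [-0.007, 0.626, 0.78, -0.009]
contact_force: [0.1, -0.2, -0.4]
finger_gap: 0.821
finger_force: 0.0
```

```bash
python3 -c "
from h import *
go(.6284,.1992,.028,102.5)
im=snapshot('wrist'); save('w3',im)"
```

```text
t 6.45 tcp [0.627  0.1999 0.0257] yaw 102.5 q7 -0.11 shift [-0.001   0.0011 -0.0023] turn -0.0
```

View pics/w3.png

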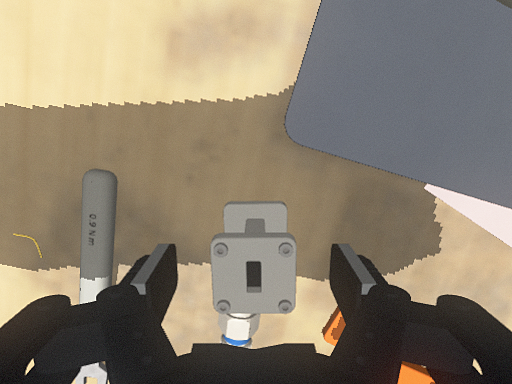

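The wrist picture shows the white guide at (254,270), centred between the fingers and square to them. I'll close on it.

Request:
drive_tool([
  [0,0,0,0],
  [0,0,0,0],
  [0,0,0,0],
  [0,0,0,0],
], grip=0.02, force=30)

```text
time: 7.0
eef_pos: [0.629, 0.2016, 0.0292]
eef_rot: [-0.005, 0.625, 0.781, -0.006]
contact_force: [-1.1, -0.4, 7.0]
finger_gap: 0.391
finger_force: 29.9
```

Request:
drive_tool([
  [0,0,-0.02,0],
  [0,0,-0.06,0],
  [0,0,-0.09,0],
  [0,0,-0.09,0],
])

```text
time: 7.5
eef_pos: [0.6316, 0.2024, 0.1215]
eef_rot: [-0.005, 0.624, 0.781, -0.005]
contact_force: [0.4, -0.0, -1.8]
finger_gap: 0.392
finger_force: 30.1
```

```bash
python3 -c "
from h import *
go(.48,.19,.115,96.5); go(.4637,-.1526,.115,96.5)"
```

```text
t 7.5 tcp [0.6316 0.2024 0.1215] yaw 102.71 q7 -0.11 shift [ 0.0212 -0.1505  0.0085] turn 6.2
t 7.5 tcp [0.6316 0.2024 0.1215] yaw 102.71 q7 -0.11 shift [-0.3094 -0.2417  0.0092] turn 6.2
```

Request:
drive_tool([
  [0.007,-0.055,0,0],
  [0.015,-0.11,0,3],
  [0.0,-0.165,0,6.2],
  [-0.055,-0.19,0,6.2],
  [-0.115,-0.205,0,6.2],
])

```text
time: 8.12
eef_pos: [0.4533, 0.0438, 0.1212]
eef_rot: [-0.006, 0.665, 0.747, -0.008]
contact_force: [2.2, -1.0, -0.9]
finger_gap: 0.39
finger_force: 30.4
```

```bash
python3 -c "
from h import *
go(.4637,-.1503,.115,96.5)"
```

```text
t 8.12 tcp [0.4533 0.0438 0.1212] yaw 96.69 q7 -0.03 shift [-0.194  -0.0121  0.0067] turn 0.2
```

Request:
drive_tool([
  [-0.06,-0.004,0,0],
  [-0.12,-0.008,0,0],
  [-0.17,-0.012,0,0],
  [-0.194,-0.012,0.007,0.2],
  [-0.194,-0.012,0.02,0.2],
])

```text
time: 8.75
eef_pos: [0.4645, -0.1517, 0.1015]
eef_rot: [-0.005, 0.668, 0.744, -0.008]
contact_force: [0.7, 0.1, -0.6]
finger_gap: 0.391
finger_force: 30.4
```

```bash
python3 -c "
from h import *
go(.4637,-.1503,.04,96.5)"
```

```text
t 8.75 tcp [ 0.4645 -0.1517  0.1015] yaw 96.1 q7 0.42 shift [0.0017 0.0005 0.0615] turn -0.4
```

Request:
drive_tool([
  [0.0017,0.0005,0.03,-0.4],
  [0.0017,0.0005,0.05,-0.4],
  [0.0017,0.0005,0.058,-0.4],
  [0.0017,0.0005,0.061,-0.4],
  [0.0017,0.0005,0.061,-0.4],
])

```text
time: 9.38
eef_pos: [0.4642, -0.1479, 0.0412]
eef_rot: [-0.005, 0.664, 0.747, -0.007]
contact_force: [0.2, -0.2, -1.0]
finger_gap: 0.39
finger_force: 30.4
```

```bash
python3 -c "
from h import *
go(.4637,-.1503,.0385,96.5); print(observe()['contact_force'].round(1))"
```

```text
t 9.38 tcp [ 0.4642 -0.1479  0.0412] yaw 96.74 q7 0.46 shift [-0.0023 -0.0007  0.0027] turn 0.2
[ 0.2 -0.2 -1. ]
```

Request:
drive_tool([
  [-0.0023,-0.0007,0.002,0],
  [-0.0023,-0.0007,0.003,0],
  [-0.0023,-0.0007,0.0035,0],
])

```text
time: 9.75
eef_pos: [0.4637, -0.1511, 0.0381]
eef_rot: [-0.005, 0.665, 0.747, -0.007]
contact_force: [-3.8, -0.3, 11.8]
finger_gap: 0.388
finger_force: 31.5
```

```bash
python3 -c "
from h import *
go(.4637,-.1503,.0385,96.5); print(observe()['contact_force'].round(1))"
```

```text
t 9.75 tcp [ 0.4637 -0.1511  0.0381] yaw 96.68 q7 0.47 shift [ 0.0008  0.0001 -0.0004] turn 0.2
[-3.8 -0.3 11.8]
```

Contact at the expected height. I'll release, lift, and move over the short horn.

Request:
drive_tool([
  [0,0,0,0],
  [0,0,0,0],
  [0,0,0,0],
], grip=0.066)

```text
time: 10.12
eef_pos: [0.4635, -0.1505, 0.0374]
eef_rot: [-0.006, 0.664, 0.747, -0.008]
contact_force: [-0.6, 1.1, 0.3]
finger_gap: 0.775
finger_force: 0.0
```

Request:
drive_tool([
  [0,0,-0.02,0],
  [0,0,-0.07,0],
  [0,0,-0.13,0],
  [0,0,-0.18,0],
  [0,0,-0.2,0],
])

```text
time: 10.75
eef_pos: [0.4683, -0.1501, 0.2405]
eef_rot: [-0.004, 0.664, 0.747, -0.006]
contact_force: [-0.8, -0.6, -0.7]
finger_gap: 0.77
finger_force: 0.0
```

```bash
python3 -c "
from h import *
C=cam('top'); im=snapshot('top'); np.save('top2',im)
go(.6318,-.2063,.2,108)"
```

```text
t 10.8 tcp [ 0.4689 -0.1503  0.2418] yaw 96.71 q7 0.38 shift [-0.0745  0.1558  0.0401] turn -11.3
```

Request:
drive_tool([
  [-0.025,0.05,0,-5],
  [-0.05,0.104,0,-11.3],
  [-0.0745,0.156,0.02,-11.3],
  [-0.0745,0.156,0.07,-11.3],
  [-0.0745,0.156,0.1,-11.3],
])

```text
time: 11.42
eef_pos: [0.6276, -0.2057, 0.1302]
eef_rot: [-0.008, 0.588, 0.809, -0.008]
contact_force: [-0.2, 0.4, -0.4]
finger_gap: 0.773
finger_force: 0.0
```

```bash
python3 -c "
from h import *
go(.6318,-.2063,.068,108)
save('w4',np.hstack([snapshot('wrist')]))"
```

```text
t 11.43 tcp [ 0.6276 -0.2057  0.1302] yaw 108.01 q7 0.67 shift [-0.0021  0.0052  0.0621] turn 0.0
```

View pics/w4.png

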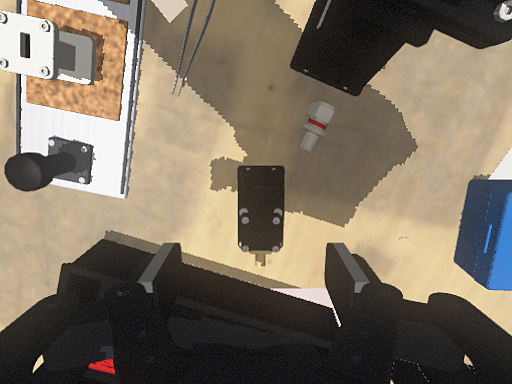

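The white guide stands on its pad (25,45). The short horn at (262,210) lies between the fingers and square to them. I'll descend and grip.

Request:
drive_tool([
  [-0.0021,0.0052,0.02,0],
  [-0.0021,0.0052,0.045,0],
  [-0.0021,0.0052,0.06,0],
  [-0.0021,0.0052,0.0621,0],
])

```text
time: 11.98
eef_pos: [0.6332, -0.2065, 0.0718]
eef_rot: [-0.007, 0.588, 0.809, -0.007]
contact_force: [-0.1, 0.5, -0.1]
finger_gap: 0.77
finger_force: 0.0
```

Request:
drive_tool([
  [0,0,0,0],
  [0,0,0,0],
  [0,0,0,0],
  [0,0,0,0],
], grip=0.015)

```text
time: 12.48
eef_pos: [0.6339, -0.2069, 0.0735]
eef_rot: [-0.006, 0.588, 0.809, -0.007]
contact_force: [-0.6, -0.2, 5.8]
finger_gap: 0.321
finger_force: 32.4
```

```bash
python3 -c "
from h import *
go(.6318,-.2063,.068,108)"
```

```text
t 12.47 tcp [ 0.6339 -0.2069  0.0735] yaw 108.01 q7 0.68 shift [ 0.0012 -0.0018  0.0056] turn 0.0
```

Request:
drive_tool([
  [0,0,-0.015,0],
  [0,0,-0.045,0],
  [0,0,-0.075,0],
  [0,0,-0.075,0],
])

```text
time: 12.98
eef_pos: [0.6364, -0.2069, 0.1508]
eef_rot: [-0.004, 0.588, 0.809, -0.006]
contact_force: [0.6, 0.3, -1.4]
finger_gap: 0.323
finger_force: 31.6
```

```bash
python3 -c "
from h import *
go(.454,-.0689,.14,96.5)"
```

```text
t 12.97 tcp [ 0.6364 -0.2069  0.1508] yaw 108.01 q7 0.67 shift [ 0.1876 -0.1307  0.0125] turn 11.5
```

Request:
drive_tool([
  [0.03,-0.04,0,0],
  [0.07,-0.075,0,4],
  [0.115,-0.105,0,8],
  [0.16,-0.131,0.0,11.5],
  [0.1876,-0.131,0,11.5],
])

```text
time: 13.6
eef_pos: [0.449, -0.0672, 0.1497]
eef_rot: [-0.007, 0.666, 0.746, -0.008]
contact_force: [1.6, -0.0, -0.8]
finger_gap: 0.319
finger_force: 31.6
```

Request:
drive_tool([
  [0,0,0,0],
  [0,0,0.02,0],
  [0,0,0.03,0],
  [0,0,0.03,0],
])

```text
time: 14.1
eef_pos: [0.4511, -0.0691, 0.1194]
eef_rot: [-0.006, 0.666, 0.746, -0.008]
contact_force: [-1.0, 0.2, -1.6]
finger_gap: 0.32
finger_force: 31.5
```

```bash
python3 -c "
from h import *
go(.454,-.0689,.0835,96.5)"
```

```text
t 14.1 tcp [ 0.4511 -0.0691  0.1194] yaw 96.47 q7 0.25 shift [-0.      0.0037  0.0359] turn -0.0
```

Request:
drive_tool([
  [0,0.0037,0.02,0],
  [0,0.0037,0.03,0],
  [0,0.0037,0.034,0],
  [0,0.0037,0.036,0],
  [0,0.0037,0.038,0],
])

```text
time: 14.72
eef_pos: [0.4548, -0.0683, 0.0825]
eef_rot: [-0.005, 0.666, 0.746, -0.007]
contact_force: [-1.3, -1.4, 6.9]
finger_gap: 0.322
finger_force: 32.7
```

```bash
python3 -c "
from h import *
go(.454,-.0689,.0835,96.5);print(observe()['contact_force'].round(1))"
```

```text
t 14.72 tcp [ 0.4548 -0.0683  0.0825] yaw 96.51 q7 0.27 shift [-0.0005 -0.0009 -0.001 ] turn 0.0
[-1.3 -1.4  6.9]
```

Request:
drive_tool([
  [0,0,0,0],
  [0,0,0,0],
  [0,0,0,0],
], grip=0.066)

```text
time: 15.1
eef_pos: [0.4547, -0.0682, 0.0823]
eef_rot: [-0.006, 0.666, 0.746, -0.007]
contact_force: [-0.1, -0.2, 0.4]
finger_gap: 0.773
finger_force: 0.0
```

Request:
drive_tool([
  [0,0,-0.02,0],
  [0,0,-0.06,0],
  [0,0,-0.11,0],
  [0,0,-0.15,0],
  [0,0,-0.16,0],
])

```text
time: 15.72
eef_pos: [0.4588, -0.0678, 0.2447]
eef_rot: [-0.004, 0.666, 0.746, -0.006]
contact_force: [-0.7, -0.1, -0.7]
finger_gap: 0.77
finger_force: 0.0
```

```bash
python3 -c "
from h import *
go(.6444,.0545,.18,71)"
```

```text
t 15.72 tcp [ 0.4588 -0.0678  0.2447] yaw 96.51 q7 0.19 shift [0.1005 0.1992 0.0618] turn 25.5
```

Request:
drive_tool([
  [0.05,0.025,0,8],
  [0.09,0.07,0,16],
  [0.1005,0.13,0,25.5],
  [0.1005,0.18,0,25.5],
  [0.1005,0.2,0.02,25.5],
])

```text
time: 16.35
eef_pos: [0.6469, 0.0557, 0.2171]
eef_rot: [-0.003, 0.814, 0.581, -0.008]
contact_force: [-0.8, -0.6, 0.3]
finger_gap: 0.77
finger_force: 0.0
```

Request:
drive_tool([
  [0,0,0.02,0],
  [0,0,0.04,0],
  [0,0,0.04,0],
])

```text
time: 16.73
eef_pos: [0.642, 0.0545, 0.1754]
eef_rot: [-0.005, 0.814, 0.581, -0.011]
contact_force: [0.0, -0.4, 0.8]
finger_gap: 0.775
finger_force: 0.0
```

```bash
python3 -c "
from h import *
go(.6444,.0545,.098,71)
save('w5',snapshot('wrist'))"
```

```text
t 16.73 tcp [0.642  0.0545 0.1754] yaw 71.03 q7 -0.38 shift [0.0017 0.0039 0.0773] turn 0.0
```

View pics/w5.png

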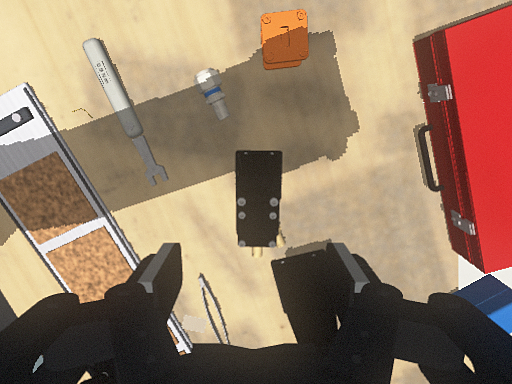

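The middle horn at (259,195) is square between the fingers and its connector points away from them. I'll descend and grip.

Request:
drive_tool([
  [0.0017,0.0039,0.03,0],
  [0.0017,0.0039,0.06,0],
  [0.0017,0.0039,0.075,0],
  [0.0017,0.0039,0.079,0],
  [0.0017,0.0039,0.079,0],
])

```text
time: 17.4
eef_pos: [0.647, 0.0547, 0.1]
eef_rot: [-0.004, 0.814, 0.581, -0.008]
contact_force: [-0.8, -0.3, 0.6]
finger_gap: 0.769
finger_force: 0.0
```

Request:
drive_tool([
  [0,0,0,0],
  [0,0,0,0],
  [0,0,0,0],
  [0,0,0,0],
], grip=0.015)

```text
time: 17.9
eef_pos: [0.6469, 0.0548, 0.1]
eef_rot: [-0.004, 0.814, 0.581, -0.008]
contact_force: [-1.2, 1.0, 6.4]
finger_gap: 0.318
finger_force: 31.9
```

```bash
python3 -c "
from h import *
go(.6444,.0545,.098,71)"
```

```text
t 17.9 tcp [0.6469 0.0548 0.1   ] yaw 71.02 q7 -0.36 shift [-0.0011 -0.0022  0.0021] turn 0.0
```

Request:
drive_tool([
  [0,0,-0.015,0],
  [0,0,-0.035,0],
  [0,0,-0.05,0],
  [0,0,-0.05,0],
])

```text
time: 18.4
eef_pos: [0.6483, 0.0549, 0.1508]
eef_rot: [-0.003, 0.814, 0.581, -0.007]
contact_force: [-0.4, -0.2, -2.0]
finger_gap: 0.322
finger_force: 31.0
```

```bash
python3 -c "
from h import *
go(.445,.0174,.14,96.5)"
```

```text
t 18.4 tcp [0.6483 0.0549 0.1508] yaw 71.02 q7 -0.37 shift [-0.1015 -0.1798  0.0141] turn -25.5
```

Request:
drive_tool([
  [-0.02,-0.04,0,-5],
  [-0.045,-0.085,0,-12],
  [-0.07,-0.13,0,-19],
  [-0.09,-0.165,0,-25.5],
  [-0.1015,-0.18,0,-25.5],
])

```text
time: 19.02
eef_pos: [0.4414, 0.017, 0.1526]
eef_rot: [-0.006, 0.665, 0.747, -0.008]
contact_force: [0.7, 0.6, -0.9]
finger_gap: 0.315
finger_force: 31.3
```

Request:
drive_tool([
  [0,0,0,0],
  [0,0,0.015,0],
  [0,0,0.02,0],
  [0,0,0.02,0],
])

```text
time: 19.52
eef_pos: [0.444, 0.0175, 0.1326]
eef_rot: [-0.006, 0.666, 0.746, -0.008]
contact_force: [-0.0, -0.2, -2.0]
finger_gap: 0.318
finger_force: 31.3
```

```bash
python3 -c "
from h import *
go(.445,.0174,.1095,96.5)"
```

```text
t 19.52 tcp [0.444  0.0175 0.1326] yaw 96.52 q7 0.01 shift [-0.0002  0.0014  0.0231] turn 0.0
```

Request:
drive_tool([
  [0,0.0014,0.01,0],
  [0,0.0014,0.018,0],
  [0,0.0014,0.022,0],
  [0,0.0014,0.024,0],
  [0,0.0014,0.025,0],
])

```text
time: 20.15
eef_pos: [0.4448, 0.0178, 0.1089]
eef_rot: [-0.006, 0.666, 0.746, -0.007]
contact_force: [-5.5, 1.0, 21.1]
finger_gap: 0.32
finger_force: 33.9
```

```bash
python3 -c "
from h import *
go(.445,.0174,.1095,96.5);print(observe()['contact_force'].round(1))"
```

```text
t 20.15 tcp [0.4448 0.0178 0.1089] yaw 96.52 q7 0.02 shift [-0.0004  0.0001 -0.0006] turn 0.0
[-5.5  1.  21.1]
```

Down on pad 2. I'll back off a hair, release, lift, and look.

Request:
drive_tool([
  [0,0,-0.001,0],
  [0,0,-0.001,0],
])

```text
time: 20.4
eef_pos: [0.445, 0.0175, 0.1092]
eef_rot: [-0.005, 0.666, 0.746, -0.007]
contact_force: [-0.3, 0.5, -0.0]
finger_gap: 0.317
finger_force: 31.4
```

Request:
drive_tool([
  [0,0,0,0],
  [0,0,0,0],
  [0,0,0,0],
], grip=0.066)

```text
time: 20.78
eef_pos: [0.4449, 0.0175, 0.109]
eef_rot: [-0.006, 0.666, 0.746, -0.008]
contact_force: [0.7, -0.4, 0.5]
finger_gap: 0.778
finger_force: 0.0
```

Request:
drive_tool([
  [0,0,-0.02,0],
  [0,0,-0.06,0],
  [0,0,-0.11,0],
  [0,0,-0.15,0],
  [0,0,-0.16,0],
])

```text
time: 21.4
eef_pos: [0.4489, 0.0182, 0.2715]
eef_rot: [-0.004, 0.666, 0.746, -0.006]
contact_force: [-1.5, -0.4, -0.7]
finger_gap: 0.767
finger_force: 0.0
```

```bash
python3 -c "
from h import *
go(.6529,-.0735,.26,86)
b=snapshot('top'); np.save('top3',b)
save('top3',cv2.resize(b[150:270,170:355],None,fx=4,fy=4,interpolation=cv2.INTER_CUBIC))"
```

```text
t 21.4 tcp [0.4489 0.0182 0.2715] yaw 96.51 q7 -0.02 shift [-0.1142  0.1924  0.0089] turn 10.5
```

View pics/top3.png

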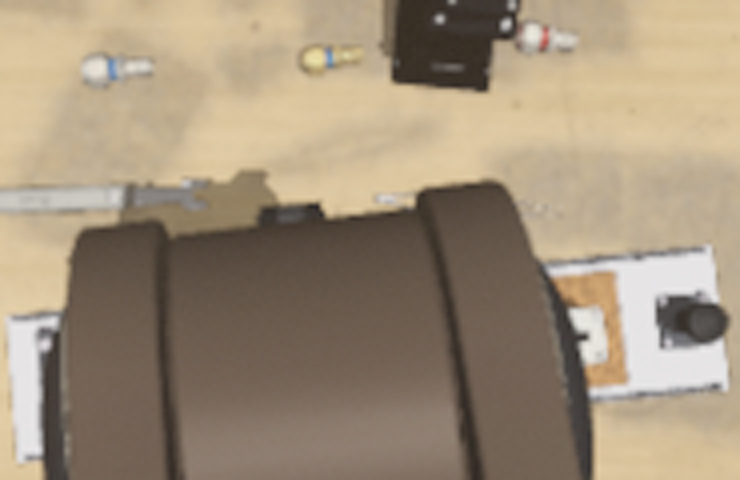

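The arm hides the pads in this view; only the white guide on its pad shows, at (592,335). I'll check again later and go for the tall horn now.

Request:
drive_tool([
  [-0.03,0.04,0,3],
  [-0.06,0.09,0,6],
  [-0.09,0.145,0,10.5],
  [-0.114,0.192,0,10.5],
  [-0.114,0.192,0,10.5],
], grip=0.0854)

```text
time: 22.08
eef_pos: [0.6527, -0.0752, 0.2611]
eef_rot: [-0.006, 0.732, 0.681, -0.01]
contact_force: [0.1, 0.4, -0.5]
finger_gap: 1.004
finger_force: 0.0
```

Request:
drive_tool([
  [0,0,0.02,0],
  [0,0,0.03,0],
  [0,0,0.03,0],
])

```text
time: 22.45
eef_pos: [0.6497, -0.0731, 0.2344]
eef_rot: [-0.006, 0.731, 0.682, -0.009]
contact_force: [-0.8, -0.1, 0.2]
finger_gap: 1.0
finger_force: 0.0
```

```bash
python3 -c "
from h import *
go(.6529,-.0735,.14,86)
W=cam('wrist');im=snapshot('wrist'); np.savez('w6',im=im,K=W[0],D=W[1],p=W[2],A=W[3]); save('w6',im)"
```

```text
t 22.45 tcp [ 0.6497 -0.0731  0.2344] yaw 86.04 q7 0.07 shift [0.0003 0.0051 0.0943] turn 0.0
```

View pics/w6.png

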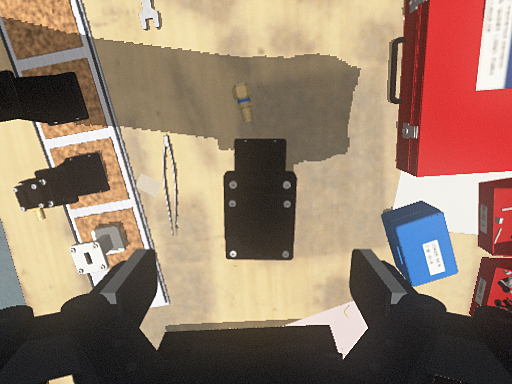

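The pieces placed so far stand near the middle of their pads. The tall horn at (260,215) is square between the fingers. I'll descend and grip.

Request:
drive_tool([
  [0.0003,0.0051,0.03,0],
  [0.0003,0.0051,0.06,0],
  [0.0003,0.0051,0.08,0],
  [0.0003,0.0051,0.09,0],
  [0.0003,0.0051,0.094,0],
])

```text
time: 23.12
eef_pos: [0.6544, -0.0739, 0.1419]
eef_rot: [-0.005, 0.731, 0.682, -0.008]
contact_force: [-0.0, 0.3, -0.2]
finger_gap: 1.001
finger_force: 0.0
```

Request:
drive_tool([
  [0,0,0,0],
  [0,0,0,0],
  [0,0,0,0],
  [0,0,0,0],
], grip=0.035, force=40)

```text
time: 23.62
eef_pos: [0.6547, -0.074, 0.1426]
eef_rot: [-0.004, 0.731, 0.682, -0.007]
contact_force: [-0.8, -0.1, 6.2]
finger_gap: 0.577
finger_force: 42.5
```

```bash
python3 -c "
from h import *
go(.6529,-.0735,.14,86)
import sys
w=np.load('w6.npz'); C=(w['K'],w['D'],w['p'],w['A']); im=w['im']
B=cv2.resize(im[60:290,0:140],None,fx=2.6,fy=2.6,interpolation=cv2.INTER_CUBIC)
save('w6c',B)"
```

```text
t 23.62 tcp [ 0.6547 -0.074   0.1426] yaw 86.02 q7 0.09 shift [ 0.0004 -0.0018  0.0026] turn 0.0
```

View pics/w6c.png

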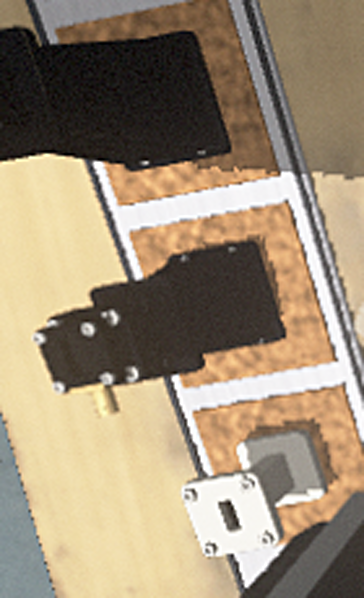

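```bash
python3 -c "
from h import *
w=np.load('w6.npz'); C=(w['K'],w['D'],w['p'],w['A'])
f=lambda p:onz(C,(np.array(p,float)+.5)/2.6-.5+np.array([0,60]),.009)[:,:2]
a=np.radians(6.5); E=np.array([[np.cos(a),np.sin(a)],[-np.sin(a),np.cos(a)]])
for n,pad,pc,hw in [('mid',(.4444,.0163),[(197,35),(230,150)],.023),('short',(.4539,-.0677),[(262,242),(285,337)],.02),('white',(.4637,-.1526),[(308,430),(327,490)],.017)]:
    X=f(pc); print(n,'edge len',np.linalg.norm(X[1]-X[0]).round(4),'offset in pad frame',(E@(X.mean(0)-E[0]*hw-pad)).round(4))
for n,pad,pc in [('pad3',(.4539,-.0677),[(293,200),(338,360)]),('pad2 right',(.4444,.0163),[(228,0),(280,165)])]:
    X=f(pc); print(n,np.linalg.norm(X[1]-X[0]).round(4),((X-pad)@E.T).round(4).tolist())
go(.4349,.1005,.2,96.5)
"
```

```text
mid edge len 0.0464 offset in pad frame [-0.0021  0.0001]
short edge len 0.0433 offset in pad frame [-0.     -0.0002]
white edge len 0.031 offset in pad frame [-0.0016  0.003 ]
pad3 0.073 [[0.0405, 0.0364], [0.0391, -0.0366]]
pad2 right 0.0666 [[0.0385, 0.0337], [0.0394, -0.0329]]
t 23.62 tcp [ 0.6547 -0.074   0.1426] yaw 86.02 q7 0.09 shift [ 0.1585 -0.2323 -0.0543] turn -10.5
```

Request:
drive_tool([
  [0,0,-0.015,0],
  [0,0,-0.03,0],
  [0,0,-0.03,0],
])

```text
time: 24.0
eef_pos: [0.6558, -0.074, 0.1735]
eef_rot: [-0.004, 0.731, 0.682, -0.007]
contact_force: [0.4, 0.5, -2.8]
finger_gap: 0.575
finger_force: 42.3
```

Request:
drive_tool([
  [0.05,-0.004,-0.02,0],
  [0.105,-0.035,-0.02,0],
  [0.15,-0.075,-0.02,-3],
  [0.165,-0.125,-0.02,-7],
  [0.16,-0.175,-0.02,-10.5],
])

```text
time: 24.62
eef_pos: [0.4898, 0.1004, 0.1935]
eef_rot: [-0.006, 0.663, 0.748, -0.007]
contact_force: [0.1, -0.5, -2.5]
finger_gap: 0.571
finger_force: 42.7
```

```bash
python3 -c "
from h import *
go(.4385,.1005,.19,96.5)"
```

```text
t 24.62 tcp [0.4898 0.1004 0.1935] yaw 96.87 q7 -0.13 shift [ 0.0063 -0.0509  0.0044] turn 0.4
```

Request:
drive_tool([
  [0.003,-0.025,0,0.4],
  [0.006,-0.045,0,0.4],
  [0.006,-0.051,0,0.4],
  [0.006,-0.051,0.01,0.4],
  [0.006,-0.051,0.02,0.4],
])

```text
time: 25.25
eef_pos: [0.4406, 0.0981, 0.174]
eef_rot: [-0.005, 0.668, 0.744, -0.008]
contact_force: [0.0, 0.3, -2.2]
finger_gap: 0.577
finger_force: 42.9
```

```bash
python3 -c "
from h import *
go(.4385,.1005,.1525,96.5)"
```

```text
t 25.25 tcp [0.4406 0.0981 0.174 ] yaw 96.1 q7 -0.18 shift [ 0.0027 -0.0015  0.0215] turn -0.4
```

Request:
drive_tool([
  [0.0027,-0.0015,0.01,-0.4],
  [0.0027,-0.0015,0.015,-0.4],
  [0.0027,-0.0015,0.018,-0.4],
  [0.0027,-0.0015,0.018,-0.4],
  [0.0027,-0.0015,0.018,-0.4],
])

```text
time: 25.88
eef_pos: [0.4381, 0.1006, 0.1571]
eef_rot: [-0.006, 0.666, 0.746, -0.007]
contact_force: [0.2, 0.3, -2.3]
finger_gap: 0.574
finger_force: 42.9
```

```bash
python3 -c "
from h import *
go(.4385,.1005,.1520,96.5);print(observe()['contact_force'].round(1))"
```

```text
t 25.88 tcp [0.4381 0.1006 0.1571] yaw 96.52 q7 -0.17 shift [-0.0002  0.0005  0.0051] turn 0.0
[ 0.2  0.3 -2.3]
```

Request:
drive_tool([
  [0,0,0.002,0],
  [0,0,0.004,0],
  [0,0,0.0055,0],
  [0,0,0.006,0],
])

```text
time: 26.38
eef_pos: [0.4378, 0.1009, 0.1516]
eef_rot: [-0.006, 0.666, 0.746, -0.007]
contact_force: [-3.1, 0.6, 11.7]
finger_gap: 0.574
finger_force: 44.4
```

Request:
drive_tool([
  [0,0,0,0],
])

```text
time: 26.5
eef_pos: [0.4378, 0.1009, 0.1516]
eef_rot: [-0.006, 0.666, 0.746, -0.007]
contact_force: [-3.1, 0.5, 8.1]
finger_gap: 0.576
finger_force: 44.0
```

Seated. I'll release, lift clear, then back off to look at the whole row.

Request:
drive_tool([
  [0,0,0,0],
  [0,0,0,0],
  [0,0,0,0],
], grip=0.0854)

```text
time: 26.88
eef_pos: [0.4378, 0.1005, 0.1508]
eef_rot: [-0.006, 0.666, 0.746, -0.008]
contact_force: [-0.0, -0.2, -1.0]
finger_gap: 1.001
finger_force: 0.0
```

Request:
drive_tool([
  [0,0,-0.02,0],
  [0,0,-0.06,0],
  [0,0,-0.11,0],
  [0,0,-0.15,0],
  [0,0,-0.17,0],
])

```text
time: 27.5
eef_pos: [0.4416, 0.1013, 0.3231]
eef_rot: [-0.005, 0.666, 0.746, -0.006]
contact_force: [-0.0, 0.8, -0.8]
finger_gap: 1.001
finger_force: 0.0
```

Request:
drive_tool([
  [0,0.05,0,0],
  [0,0.1,0,0],
  [0,0.15,0,0],
  [-0.03,0.18,0,0],
  [-0.06,0.18,0,0],
])

```text
time: 28.12
eef_pos: [0.6281, 0.0617, 0.3157]
eef_rot: [-0.006, 0.665, 0.746, -0.009]
contact_force: [-0.1, -0.1, -0.6]
finger_gap: 1.002
finger_force: 0.0
```

Request:
drive_tool([
  [0,0,0,0],
  [0,0,0,0],
])

```text
time: 28.38
eef_pos: [0.6263, 0.0627, 0.3173]
eef_rot: [-0.006, 0.666, 0.746, -0.007]
contact_force: [0.6, 0.3, -1.2]
finger_gap: 1.0
finger_force: 0.0
```

```bash
python3 -c "
from h import *
go(.4385,.1005,.1520,96.5)
W=cam('wrist');im=snapshot('wrist'); np.savez('w7',im=im,K=W[0],D=W[1],p=W[2],A=W[3])
g=(255*(im[60:330,0:200]/255.)**.6).astype(np.uint8)
print(proj(W,[[.4349,.1005,.009],[.4637,-.1526,.009],[.4349,.1005,.21]]).round(0).tolist())
save('w7',im)"
```

```text
t 28.38 tcp [0.6263 0.0627 0.3173] yaw 96.54 q7 0.01 shift [ 0.0591 -0.1791  0.1687] turn 0.0
[[120.0, 114.0], [138.0, 282.0], [9.0, 119.0]]
```

View pics/w7.png

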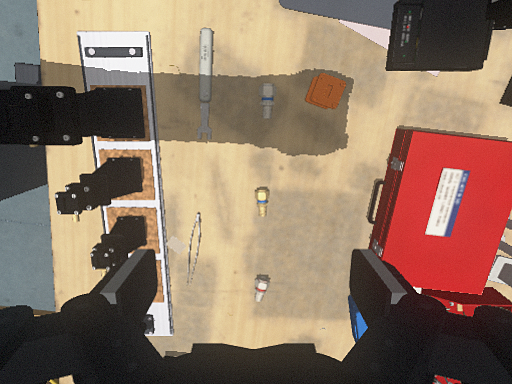

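The whole row stands. Tall is at (118,112), middle at (125,178) and short at (120,240), each near the middle of its pad; the finger hides the white one. I've used up my picture views, so I'll measure the cork margins numerically on the plane of the pad tops.

```bash
cat > gap.py <<'E'
from h import *
import sys
a=np.radians(6.5); ex=np.array([np.cos(a),np.sin(a)]); ey=np.array([-ex[1],ex[0]])
P={'tall':(.4349,.1005),'mid':(.4444,.0163),'short':(.4539,-.0677),'white':(.4637,-.1526)}
g=np.arange(-50,50.5,.5)
for v,names in (('w6',('mid','short','white')),('w7',('tall','mid','short'))):
    w=np.load(v+'.npz'); C=(w['K'],w['D'],w['p'],w['A'])
    for n in names:
        X,Y=np.meshgrid(g,g); Q=np.array(P[n])+X[...,None]*1e-3*ex+Y[...,None]*1e-3*ey
        uv=proj(C,np.c_[Q.reshape(-1,2),np.full(X.size,.009)]).reshape(X.shape+(2,)).astype(np.float32)
        r=cv2.remap(w['im'],uv[...,0],uv[...,1],cv2.INTER_LINEAR)
        h=cv2.cvtColor(r,cv2.COLOR_RGB2HSV); cork=cv2.inRange(h,(4,75,35),(22,255,255))>0
        cork=cv2.medianBlur(cork.astype(np.uint8)*255,5)>0
        row=cork[np.abs(g)<8].mean(0)>.5      # profile along x
        runs=lambda b:[(float(g[i]),float(g[j-1])) for i,j in zip(*[iter(np.flatnonzero(np.diff(np.r_[0,b.astype(int),0])))]*2) if j-i>3]
        rx=runs(row); x1=rx[-1][0] if rx else 0
        col=cork[:,(g>x1-7)&(g<x1-2)].mean(1)>.5
        full=cork[:,(g>x1+2)&(g<rx[-1][1]-1)].mean(1)>.5
        print(v,n,'cork x runs',rx,'cork y runs beside piece',runs(col),'pad y',runs(full))
E
python3 gap.py
```

```text
w6 mid cork x runs [(21.0, 38.0)] cork y runs beside piece [(-36.5, -24.0), (26.0, 36.0), (48.0, 50.0)] pad y [(-36.5, 36.0), (48.0, 50.0)]
w6 short cork x runs [(-49.5, -47.5), (19.0, 38.0)] cork y runs beside piece [(-36.5, -22.5), (23.0, 35.5), (48.0, 50.0)] pad y [(-36.5, 35.5), (48.0, 50.0)]
w6 white cork x runs [(16.5, 37.5)] cork y runs beside piece [(-28.0, -15.5), (20.0, 36.5)] pad y [(-16.5, 36.5)]
w7 tall cork x runs [(31.0, 37.0)] cork y runs beside piece [(-50.0, -48.5), (-35.5, -32.0), (33.0, 36.5)] pad y [(-50.0, -48.5), (-35.5, 36.5)]
w7 mid cork x runs [(20.5, 37.5)] cork y runs beside piece [(-50.0, -48.5), (-35.5, -24.0), (25.5, 36.0)] pad y [(-50.0, -48.5), (-35.5, 36.0)]
w7 short cork x runs [(-50.0, -45.0), (-35.0, -30.5), (18.5, 37.5)] cork y runs beside piece [(-29.5, -23.0), (22.5, 36.0)] pad y [(-31.5, 36.0)]
```

All four pieces are within about 3 mm of their pad centres, in the right order and upright, and the gripper is clear. Handing in.

```bash
python3 -c "
from h import *
s=observe(); print(s['time'],s['contact_force'].round(1)); print(hand_in())"
```

```text
28.425 [-0.3  0.3 -0.2]
the job is handed in; nothing more can be done
None
```

The job is handed in, at 28.4 s on the robot's clock: from the stop post outwards stand the white guide, short horn, middle horn and tall horn, all upright with nothing toppled, each measured within about 3 mm of the middle of its pad; the hand-in gave no verdict.

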